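# Open the biscuit keeper to sixty degrees and serve the shortbread

## Task

Raise the clear cover of the biscuit keeper to 60 degrees from closed and let go, so that its stiff hinge holds it there. Then take the cake server, slide its blade under the shortbread, lift it out and lay it flat in the middle of the two rails of the serving rack, and finally put the server down flat on the bare table. Do not touch the shortbread with the gripper or let it tip over, and leave the lamp, teapot, cup and honey jar where they stand.

Things in the scene. Friction and masses are not known exactly. Their poses are not given: they have to be found in the camera images.
- keeper: Biscuit keeper, fixed: wooden board 200 x 180 x 20 mm, origin at the centre of its underside, x from its front (robot side) to the hinge at the back. On it two rails along x, 120 mm long (x -65 to 55 mm), 12 mm wide, centred at y = -41 and +41 mm, tops 38 mm above the table: between them 70 mm free, 18 mm high, open at both ends. Over it the clear cover.
- keeper_rest (a point): Point midway between the keeper's rails at the height of their tops (38 mm above the table); axes as the keeper.
- cover (a joint): Clear plastic hood with wood trim (185 long, 170 wide, 60 mm high, walls 4 mm, open below; 0.3 kg) hinged along the keeper's back edge. Angle in rad: 0 closed, grows as it opens (front rises and swings back), stops at 1.5; 60 degrees = 1.047. Stiff hinge (0.55 N m friction): stays where left. May start slightly ajar.
- cover_hinge (a point): Point in the middle of the cover's hinge axis: (95, 0, 20) mm in the keeper's frame; the axis runs along the keeper's y. Does not move with the cover.
- cover_tab (a point): Grip point on the wooden tab on the cover's front face: tab 34 mm long (x), 26 mm wide (y), 10 mm thick (z). The point is 205 mm in front of the hinge axis and 50 mm above it with the cover closed, 20 mm out from the front face; turns with the cover; axes as the keeper's when closed.
- biscuit: Round flat shortbread, 100 mm across, 12 mm thick, about 80 g, origin at the centre of its underside. Starts under the cover, lying across the keeper's two rails.
- server: Cake server, about 160 g. Flat steel blade 100 x 48 x 3 mm, origin at the centre of its underside, x towards the tip. At the blade's back an 8 mm thick neck rises to a level wooden handle 90 mm long (x -160 to -70 mm), 18 mm wide (y), 16 mm high, its middle 75 mm above the blade's underside. Starts lying flat on the table.
- server_grip (a point): Point in the handle of the server: (-95, 0, 75) mm in the server's frame, where to grip it across its 18 mm width.
- rack: Serving rack, fixed: wooden base 130 x 120 x 8 mm, origin at the centre of its underside; on it two rails along x, 120 mm long, 12 mm wide, centred at y = -41 and +41 mm, tops 26 mm above the table: between them 70 mm free, 18 mm high, open at both ends (-x end towards the robot). Its side (left or right) and yaw vary.
- rack_rest (a point): Point midway between the rack's rails at the height of their tops (26 mm above the table), where the shortbread's underside centre is to lie.
- teapot: White porcelain teapot, 120 mm across, 119 mm high, origin in the middle of its underside; spout reaches 104 mm to its +y, handle 93 mm to its -y.
- cup: White cup 80 mm across, 60 mm high, with a handle at its +y, standing on a saucer 128 mm across and 10 mm high. Origin in the middle of the cup's underside.
- jar: Honey jar with screw lid, 60 mm across, 68 mm high, origin in the middle of its underside; stands on the robot's side of the keeper.
- lamp_edge (a point): Middle of the lower front edge (robot side) of the head of a modern table lamp that stands loose behind the keeper: head a level bar 60 mm deep (x), 260 mm wide (y), 280 to 300 mm above the table; its stem (14 mm) and base disc (110 mm across, 12 mm high) stand 130 mm behind this point. The head overhangs the keeper: no room for an upright gripper over the raised tab.
There are look-alikes about, which are no part of the job. What is shaped like the server but green is not meant.

How it is judged:
On the way, in this order (a step that is already met when the one before it is completed fails the run):
1. the cover stands at 60 degrees (within 6) and is let go (value of joint cover between 0.942 and 1.152 rad and contact force between the fingers and keeper below 0.1 N), for 0.4 s.
2. the shortbread is lifted off the keeper's rails on the server (z of biscuit in the frame of keeper_rest above 0.006 m and contact force between biscuit and server above 0.2 N and contact force between biscuit and keeper below 0.05 N), for 0.2 s.
At the end, for the whole second after the job is handed in: The cover stands at 60 degrees, within 6; the shortbread lies flat on both rails of the rack, its centre within 20 mm of their middle, at rest and clear of the server; the server lies flat and still on the table (blade within 4 mm of it) (value of joint cover between 0.942 and 1.152 rad and horizontal distance between biscuit and rack_rest below 0.02 m and z of biscuit in the frame of rack_rest between -0.003 and 0.003 m and angle between biscuit's own z axis and vertical below 0.08 rad and linear speed of each of biscuit, server below 0.02 m/s and contact force between biscuit and server below 0.05 N and height (world z) of server below 0.004 m and angle between server's own z axis and vertical below 0.06 rad); the robot touches nothing.
It fails at once if the gripper touches the shortbread (contact force between the fingers and biscuit above 0.5 N).
It fails at once if the shortbread tips over (angle between biscuit's own z axis and vertical above 0.5 rad).
It fails at once if the lamp, teapot, cup or honey jar is moved by more than 20 mm (distance of any of lamp_edge, teapot, cup, jar from where it was at the start of the episode above 0.02 m).
It also fails if it takes over 72 s, if anything falls off the work surface, if the arm or the gripper's body presses on something with over 40 N, if the wrist force passes 120 N, or if a joint passes its speed limit or range.

## Robot

A 7-joint arm with a two-finger parallel gripper is mounted at the origin on the work surface. World frame = base frame: x ahead of the robot, y to its left, z up, the work surface at z = 0. Lengths are in m, angles in rad, forces in N, time in s.
With the tool pointing down it reaches from about 0.4 to 0.925 m from the base axis. Payload 5.6 kg.
Tool frame: the origin (TCP) lies on the centre line of the jaws, within the pads' length; the fingertips stand 8 mm ahead of it and the grasp point (between the pads) lies 11 mm behind it; z points along the fingers, x is the direction in which the jaws open and shut, and the axes are right-handed (so a half turn about z gives the same grasp; the last joint's range is limited). The gripper opens to 85 mm and grips with 20 to 120 N. Pads are 22 mm wide; open, the fingers measure 114 mm over their backs; the gripper's body (76 mm by 85 mm) begins 54 mm behind the grasp point. The pads swing forward as they close: fully open they stand 13 mm farther back than shut.
Start: joints at [-1.153, 0.468, -0.012, 1.603, 0.006, 1.071, -0.056], TCP at [0.289, 0.582, 0.239] pointing down, gripper open.
Joint ranges: [-2.53, 2.53], [-0.31, 2.02], [-1.57, 1.55], [0.28, 2.44], [-1.29, 4.43], [0.15, 1.84], [-2.92, 2.92]. Speed limits (rad/s): [2.57, 2.57, 3.14, 3.14, 3.14, 3.14, 3.14].

## Interface

Orientations are given as a unit quaternion [w, x, y, z].
In Python, from station import robot, optics gives the robot as it stands.
- The arm moves only by the shell command python3 -m inch 'ROWS' [OPENING] [FORCE]. ROWS is JSON, a list of rows, each a list of 6 numbers: the shift along the tool's x, y, z in m, then the turn, a rotation vector about the tool's x, y, z in rad. A call has exactly 10 rows; each row is the pose to reach, as a shift and turn from the pose commanded when the call began, along the tool's axes at that moment; what a row does not reach only later rows make up. A row lasts 1/8 s, in which the tool goes at most 62.5 mm and 10.7 degrees, less where a joint would pass 70% of its speed; a pose out of reach is approached as far as the arm can. A call with a gripper value outside its range is refused whole. OPENING is the gripper's target within -1 to 1 (shut at 1, half-way at 0, fully open at -1), set as the call begins (- or left out, the last holds). The fingers move at their own pace and stop on an object; FORCE is the grip in N (left out, the last holds). Time passes only in rows, so rows that repeat a pose let the fingers close, or fill a call up. It gives the time, the measured TCP pose, the force and the opening at its end, in the units of the state.
- robot.get_obs(): the state, without advancing time (a new reading comes with each control period).
- optics.read_camera(name): name is "scene" or "side" or "wrist"; returns a dict with "img" (400x640x3 uint8, red, green, blue), "fx", "fy", "cx", "cy" (pixels), "R" (3x3) and "t" (3): a world point X has camera coordinates R X + t; the wrist camera has in their place "hand_eye" (4x4, takes a point from camera to tool coordinates, whose origin is the TCP and whose axes are the tool frame's). Camera axes: x right, y down, z forward; pixel columns grow to the right and rows downward; lengths in m; the calibration is good to about 2 mm. A picture is of the moment at which its call begins: read the wrist's pose just before it. There is no depth.
- robot.hand_in(): hands the job in, once; it reports no verdict.
The state is a dict: "time_s": time; "joint_positions": joint angles; "joint_velocities": joint speeds; "tau": joint torques, N m; "ee_pos": TCP position; "orientation": TCP orientation; "ft_force": force on the tool from outside, world axes, zero at the start; "moment": the same for the moment, N m; "finger_gap": opening from 0.0 (shut) to 1.0 (fully open).
Only numpy, scipy, OpenCV 4.12 (cv2) and the standard library are available. Lean on these libraries where they do the work, as an engineer would, in place of code of your own. Each camera call takes 0.05 s, during which the arm holds its last target. There are 200 camera calls.

## Working session

There is one attempt and no reset: what is moved stays moved. The work goes in short steps, Python scripts to look and compute and a shell command to move; the robot and the scene stay as the last step left them, time stands still between calls to the robot, and variables do not carry over. Pictures are saved under pics/ and viewed, about 8 in all and at most 12, crops included, and the job is handed in when it is done.

```bash
mkdir -p pics; ls
python3 - <<'E'
from station import robot, optics
import cv2, json
print(robot.get_obs())
for n in ("scene","side"):
    d=optics.read_camera(n); cv2.imwrite(f"pics/{n}0.png",d["img"][:,:,::-1])
    print(n,d["fx"],d["fy"],d["cx"],d["cy"],d["R"],d["t"])
d=optics.read_camera("wrist");print(d["hand_eye"],d["fx"],d["cx"]);cv2.imwrite("pics/wrist0.png",d["img"][:,:,::-1])
E
```

```text
pics
{'time_s': 0.0, 'joint_positions': array([-1.15301489,  0.46837819, -0.01160857,  1.60363952,  0.00597639,
        1.0714186 , -0.05631416]), 'joint_velocities': array([ 5.16542084e-05, -6.61489319e-04, -1.51474841e-03, -3.96663546e-04,
        5.02477465e-06, -1.44616792e-03, -1.33246143e-03]), 'tau': array([-1.18856547e-04, -5.32381046e+01,  2.14977690e-02, -2.51298666e+01,
        1.14364608e-02,  7.82129617e-03, -1.96534224e-06]), 'ee_pos': array([0.28882559, 0.58168257, 0.23833108]), 'orientation': array([ 5.19468561e-04,  8.49918366e-01,  5.26913611e-01, -7.40450986e-04]), 'ft_force': array([-0.88409266,  0.90375704,  0.54789461]), 'moment': array([ 0.02426507, -0.01753987,  0.02781411]), 'finger_gap': 1.0029067215748695}
scene 410.7824556624097 410.7824556624097 320.23611532938116 202.12763185203153 [[-0.86702426  0.49825083  0.00387915]
 [ 0.33842648  0.59458641 -0.72933841]
 [-0.36569996 -0.63104129 -0.68414212]] [ 0.46279076 -0.06393989  1.66420195]
side 476.55086288630906 476.55086288630906 317.3907488011741 199.32317700595658 [[-0.74478029 -0.66727543  0.00676956]
 [-0.35891179  0.39200634 -0.8470616 ]
 [ 0.56256968 -0.63330446 -0.53145161]] [0.36960211 0.35096591 1.67476566]
[[ 9.99999415e-01  1.02905115e-03 -3.32957918e-04  4.70326140e-04]
 [-8.69999462e-04  9.48212026e-01  3.17636894e-01 -8.12855476e-02]
 [ 6.42579312e-04 -3.17636419e-01  9.48212367e-01 -1.35012222e-01]
 [ 0.00000000e+00  0.00000000e+00  0.00000000e+00  1.00000000e+00]] 339.2848296324859 328.48988966126524
```

View pics/scene0.png

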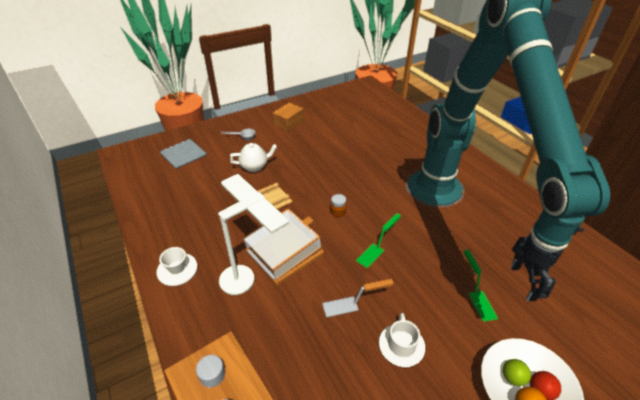

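View pics/side0.png

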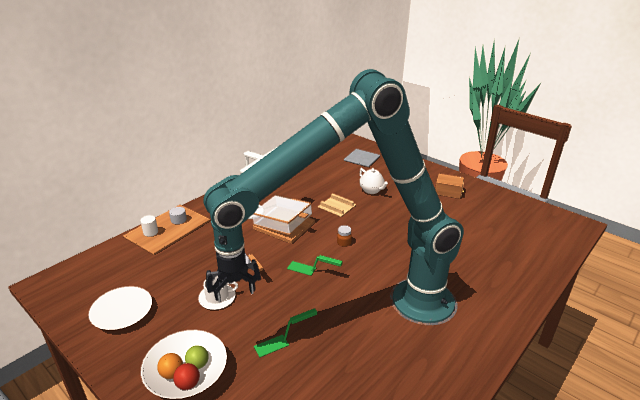

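Scene view: keeper about (285,245), lamp head (255,203) above it, rack (270,197), steel server (357,297), jar (339,205), teapot (252,157), cups (173,260) and (403,338). I'll enlarge the work area.

```bash
cat > h.py <<'E'
import numpy as np, cv2
from scipy.spatial.transform import Rotation as Ro
from station import robot, optics
def pose():
    o=robot.get_obs(); q=o["orientation"]; return Ro.from_quat([q[1],q[2],q[3],q[0]]).as_matrix(), np.array(o["ee_pos"]), o
class Cam:
    def __init__(s,n,save=None):
        R,p,o=pose(); d=optics.read_camera(n); s.img=d["img"]; s.K=np.array([[d["fx"],0,d["cx"]],[0,d["fy"],d["cy"]],[0,0,1]])
        if "hand_eye" in d:
            T=np.eye(4);T[:3,:3]=R;T[:3,3]=p;T=T@np.array(d["hand_eye"]);s.R=T[:3,:3].T;s.t=-s.R@T[:3,3]
        else: s.R=np.array(d["R"]);s.t=np.array(d["t"])
        if save:
            cv2.imwrite(f"pics/{save}.png",s.img[:,:,::-1]); np.savez(f"pics/{save}.npz",R=s.R,t=s.t,K=s.K)
        s.c=-s.R.T@s.t
    def ray(s,uv):
        d=s.R.T@np.linalg.inv(s.K)@np.array([uv[0],uv[1],1.]); return s.c,d/np.linalg.norm(d)
    def on(s,uv,z):
        c,d=s.ray(uv); return c+d*(z-c[2])/d[2]
    def proj(s,X):
        x=s.K@(s.R@np.array(X)+s.t); return x[:2]/x[2]
def load(n):
    s=Cam.__new__(Cam); f=np.load(f"pics/{n}.npz"); s.R,s.t,s.K=f["R"],f["t"],f["K"]; s.c=-s.R.T@s.t; s.img=cv2.imread(f"pics/{n}.png")[:,:,::-1]; return s
E
python3 - <<'E'
from h import *
np.set_printoptions(precision=3,suppress=True)
s=Cam("scene","s1")
for n,uv,z in [("keeper",(285,250),.02),("rack",(270,197),.02),("server blade",(341,307),0),("handle",(377,285),.075),("jar",(339,212),0),("teapot",(252,168),0),("cupL",(173,268),0),("cupR",(403,345),0),("lampbase",(236,280),0),("head near",(225,180),.29),("head end",(282,222),.29)]:
    print(n,s.on(uv,z))
im=s.img[175:325,215:415]; cv2.imwrite("pics/crop1.png",cv2.resize(im[:,:,::-1],(800,600),interpolation=cv2.INTER_CUBIC))
E
```

```text
keeper [0.681 0.017 0.02 ]
rack [ 0.613 -0.25   0.02 ]
server blade [0.627 0.289 0.   ]
handle [0.522 0.317 0.075]
jar [ 0.414 -0.065  0.   ]
teapot [ 0.595 -0.475  0.   ]
cupL [ 1.031 -0.113  0.   ]
cupR [0.54  0.481 0.   ]
lampbase [0.868 0.036 0.   ]
head near [ 0.805 -0.107  0.29 ]
head end [0.733 0.137 0.29 ]
```

View pics/crop1.png

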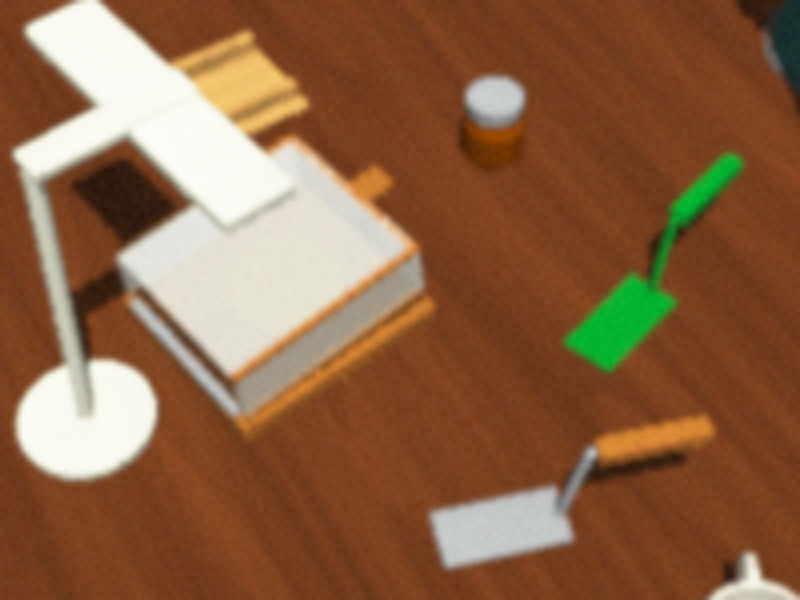

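Crop: tab at crop (372,183), rack partly hidden by lamp head, steel server with blade (500,528) and handle (655,438). Next, a downward wrist view over the area.

```bash
cat >> h.py <<'E'
def goal(pos,zdir,xdir):
    """shift+turn in tool axes from current measured pose to TCP pos, tool z, tool x (world)"""
    R,p,_=pose(); z=np.array(zdir,float);z/=np.linalg.norm(z); x=np.array(xdir,float); x-=z*(x@z); x/=np.linalg.norm(x)
    G=np.c_[x,np.cross(z,x),z]
    return np.r_[R.T@(np.array(pos)-p), Ro.from_matrix(R.T@G).as_rotvec()].round(4)
E
M='[-0.383,0.425,-0.121,0,0,-0.46]'; python3 -m inch '[[-0.038,0.042,-0.012,0,0,-0.05],[-0.08,0.09,-0.024,0,0,-0.1],[-0.12,0.13,-0.04,0,0,-0.15],[-0.16,0.175,-0.05,0,0,-0.2],[-0.2,0.22,-0.06,0,0,-0.25],[-0.24,0.265,-0.08,0,0,-0.3],[-0.28,0.31,-0.09,0,0,-0.35],[-0.32,0.355,-0.1,0,0,-0.4],[-0.36,0.4,-0.115,0,0,-0.44],[-0.383,0.425,-0.121,0,0,-0.46]]' -1
python3 - <<'E'
from h import *
import time
c=Cam("wrist","w1"); print(pose()[:2])
E
```

```text
time_s: 1.45
ee_pos: [0.5003, 0.0467, 0.3614]
orientation: [0.001, 0.709, 0.706, 0.001]
ft_force: [-0.3, 0.5, -0.1]
finger_gap: 1.003
(array([[ 0.00830662,  0.99995973,  0.0033955 ],
       [ 0.99996317, -0.00829923, -0.00218687],
       [-0.0021586 ,  0.00341354, -0.99999184]]), array([0.50157133, 0.04277828, 0.36183974]))
```

View pics/w1.png

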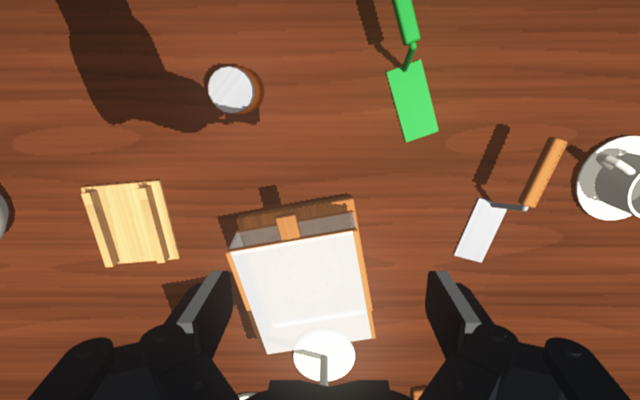

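Wrist view: rack corners ≈(81,187),(160,180),(179,260),(107,267); cover's tab ≈(288,228), board front right corner (354,197); steel blade (484,198)–(482,263), handle (545,172). I'll measure the blade by mask and enlarge the rest.

Run:
```python
from h import *
np.set_printoptions(precision=4,suppress=True)
c=load("w1"); im=np.ascontiguousarray(c.img)
hsv=cv2.cvtColor(im,cv2.COLOR_RGB2HSV)
def blob(m,box):
    x0,y0,x1,y1=box; k=np.zeros(m.shape,np.uint8); k[y0:y1,x0:x1]=m[y0:y1,x0:x1]
    cs,_=cv2.findContours(k,cv2.RETR_EXTERNAL,cv2.CHAIN_APPROX_NONE); return max(cs,key=cv2.contourArea)[:,0]
def rect(cn,z):
    P=np.array([c.on(u,z)[:2]*1000 for u in cn],np.float32); r=cv2.minAreaRect(P); return r
grey=((hsv[...,1]<60)&(hsv[...,2]>110)).astype(np.uint8)
b=blob(grey,(440,190,512,275)); print("blade",rect(b,.003),cv2.boxPoints(cv2.minAreaRect(b)))
wood=((hsv[...,0]<25)&(hsv[...,1]>100)&(hsv[...,2]>150)).astype(np.uint8)
h=blob(wood,(515,125,572,215)); print("handle",rect(h,.083),cv2.boxPoints(cv2.minAreaRect(h)))
yel=((hsv[...,0]>12)&(hsv[...,0]<35)&(hsv[...,2]>120)).astype(np.uint8)
r=blob(yel,(70,165,190,280)); print("rack",rect(r,.026),cv2.boxPoints(cv2.minAreaRect(r)))
A=cv2.resize(im[170:275,70:190],(400,350),interpolation=cv2.INTER_CUBIC)
B=cv2.resize(im[175:275,440:554],(400,350),interpolation=cv2.INTER_CUBIC)
C=cv2.resize(im[180:262,210:370],(480,246),interpolation=cv2.INTER_CUBIC)
D=np.zeros((600,800,3),np.uint8);D[:350,:400]=A;D[:350,400:]=B;D[352:598,:480]=C
cv2.imwrite("pics/m2.png",D[:,:,::-1])
```

```text
blade ((628.1207885742188, 284.44793701171875), (50.192909240722656, 101.59529876708984), 73.9810562133789) [[452.6279 254.3826]
 [478.973  195.8378]
 [506.8732 208.3929]
 [480.5281 266.9376]]
handle ((517.6854858398438, 316.3244934082031), (18.368377685546875, 90.1543960571289), 74.00399780273438) [[522.4177 204.2232]
 [556.2864 135.2315]
 [568.5786 141.2659]
 [534.71   210.2576]]
rack ((608.0555419921875, -247.8721923828125), (131.68984985351562, 120.9573745727539), 4.7833662033081055) [[ 78.796  187.3216]
 [157.2888 167.387 ]
 [180.4462 258.5692]
 [101.9534 278.5039]]
```

View pics/m2.png

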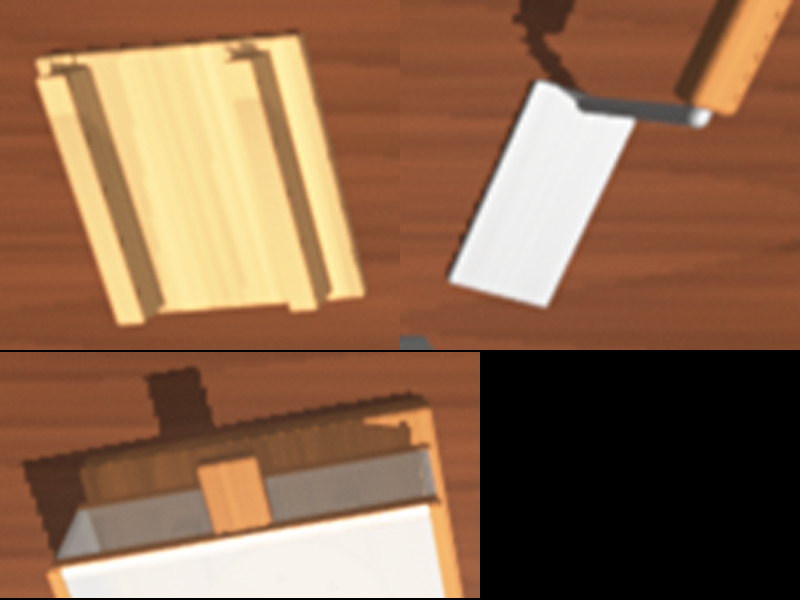

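Run:
```python
from h import *
np.set_printoptions(precision=4,suppress=True)
c=load("w1"); 
def A(p,z): return c.on((70+p[0]/3.333-.35,170+p[1]/3.333-.35),z)[:2]
def C(p,z): return c.on((210+p[0]/3-.33,180+(p[1]-352)/3-.33),z)[:2]
def yaw(a,b): d=b-a; return np.linalg.norm(d).round(4),np.degrees(np.arctan2(d[1],d[0])).round(2)
lf,rf=A((131.5,324),.026),A((304,306),.026); ln=A((56,75),.026)
print("rack rails far",lf,rf,yaw(lf,rf),"left rail",ln,yaw(ln,lf))
fl,fr,br=A((37,60),.008),A((302,35),.008),A((364,293),.008)
print("rack base",fl,fr,br,yaw(fl,fr),yaw(fr,br),"centre",(fl+br)/2)
# centre from rails
x=(lf-ln)/np.linalg.norm(lf-ln); print("centre rails",(lf+rf)/2-.06*x)
kfr,kfl=C((430,400),.02),C((85,460),.02); kbr=c.on((375,338),.02)[:2]
print("keeper",kfl,kfr,kbr,yaw(kfl,kfr),yaw(kfr,kbr))
for z in (.08,.09,.1): 
    l,r=C((52,570),z),C((432,507),z); print("cover top front",z,l,r,yaw(l,r))
for z in (.075,.085,.095): print("tab",z,[C(p,z) for p in ((198,463),(258,455),(270,527),(215,533))])
```

```text
rack rails far [ 0.6775 -0.2958] [ 0.6683 -0.2136] (np.float64(0.0827), np.float64(96.36)) left rail [ 0.5562 -0.3031] (np.float64(0.1215), np.float64(3.45))
rack base [ 0.5545 -0.3234] [ 0.5433 -0.2028] [ 0.671  -0.1936] (np.float64(0.1211), np.float64(95.29)) (np.float64(0.128), np.float64(4.12)) centre [ 0.6127 -0.2585]
centre rails [ 0.613  -0.2583]
keeper [ 0.5953 -0.0891] [0.5645 0.0824] [0.8184 0.125 ] (np.float64(0.1742), np.float64(100.17)) (np.float64(0.2574), np.float64(9.51))
cover top front 0.08 [ 0.6261 -0.0915] [0.5957 0.0799] (np.float64(0.1741), np.float64(100.05))
cover top front 0.09 [ 0.6211 -0.0882] [0.5915 0.0791] (np.float64(0.1699), np.float64(100.05))
cover top front 0.1 [ 0.6162 -0.0849] [0.5872 0.0783] (np.float64(0.1657), np.float64(100.05))
tab 0.075 [array([ 0.5765, -0.0235]), array([0.5728, 0.0031]), array([0.6074, 0.0073]), array([ 0.6103, -0.0176])]
tab 0.085 [array([ 0.5728, -0.0218]), array([0.5692, 0.0042]), array([0.6029, 0.0083]), array([ 0.6058, -0.0161])]
tab 0.095 [array([ 0.569 , -0.0202]), array([0.5655, 0.0052]), array([0.5985, 0.0092]), array([ 0.6012, -0.0145])]
```

Run:
```python
from h import *
np.set_printoptions(precision=4,suppress=True)
R,p,o=pose(); print(o["joint_positions"].tolist(),p,R)
s=load("s1")
for n,uv,z in [("frontR",(238.75,175),.30),("frontL",(288.75,221),.30),("backL",(272.5,232),.30),("backR",(221.5,183),.30)]: print(n,s.on(uv,z))
# tab in scene: triangulate tab outer end
w=load("w1")
def tri(a,ua,b,ub):
    c1,d1=a.ray(ua);c2,d2=b.ray(ub); A=np.c_[d1,-d2]; k=np.linalg.lstsq(A,c2-c1,rcond=None)[0]; P,Q=c1+k[0]*d1,c2+k[1]*d2; return (P+Q)/2,np.linalg.norm(P-Q)
def C(p): return (210+p[0]/3-.33,180+(p[1]-352)/3-.33)
def S(p): return (215+p[0]/4-.4,175+p[1]/4-.4)
print("tab FR",tri(w,C((258,455)),s,S((392,180))),"tab FL",tri(w,C((198,463)),s,S((375,166))))
print("cover FLeft(+y) top",tri(w,C((432,507)),s,S((417,245))),"cover FR(-y)", tri(w,C((52,570)),s,S((290,140))))
print("board +y front",tri(w,C((430,400)),s,S((433,303))))
```

```text
[-0.4159027149103081, 0.09682605574643968, 0.2859065947348447, 1.8173432618192693, -0.02617582582570744, 1.2283581874797602, 1.4399405364165638] [0.5016 0.0428 0.3618] [[ 0.0083  1.      0.0034]
 [ 1.     -0.0083 -0.0022]
 [-0.0022  0.0034 -1.    ]]
frontR [ 0.7634 -0.0968  0.3   ]
frontL [0.7193 0.1512 0.3   ]
backL [0.7741 0.166  0.3   ]
backR [ 0.8215 -0.0871  0.3   ]
tab FR (array([0.5656, 0.0046, 0.097 ]), np.float64(0.00206592044290698)) tab FL (array([ 0.5693, -0.0203,  0.0944]), np.float64(0.00014778205382195915))
cover FLeft(+y) top (array([0.5863, 0.0792, 0.0997]), np.float64(0.0026233057714949836)) cover FR(-y) (array([ 0.6184, -0.086 ,  0.0943]), np.float64(0.0017148004003821411))
board +y front (array([0.5675, 0.0811, 0.0164]), np.float64(0.004869073596518646))
```

```bash
cat >> h.py <<'E'
np.set_printoptions(precision=4,suppress=True)
KC=np.array([.6854,.0122,0]); ky=np.radians(10); KX=np.array([np.cos(ky),np.sin(ky),0]);KY=np.array([-np.sin(ky),np.cos(ky),0]);Z=np.array([0,0,1.])
HG=KC+.095*KX+.02*Z
def tdir(down): d=np.radians(down); return np.cos(d)*KX-np.sin(d)*Z
def tabpt(th,out=.213,up=.05): return HG+(-out*np.cos(th)+up*np.sin(th))*KX+(out*np.sin(th)+up*np.cos(th))*Z
def dq(): 
    o=robot.get_obs(); return o["joint_positions"].round(3), o["time_s"], o["ee_pos"].round(4), o["ft_force"].round(1), round(o["finger_gap"],3)
E
python3 - <<'E'
from h import *
z=tdir(75); T=tabpt(.094)+.014*z; print(T, goal(T-.085*z,z,KY))
E
```

```text
[ 0.5783 -0.0067  0.0762] [-0.0524  0.0548  0.2038 -0.2579  0.0264 -0.1815]
```

```bash
python3 -m inch '[[-0.006,0.006,0.022,-0.026,0.003,-0.018],[-0.012,0.012,0.045,-0.055,0.006,-0.04],[-0.019,0.02,0.072,-0.09,0.009,-0.063],[-0.025,0.027,0.1,-0.125,0.013,-0.09],[-0.032,0.034,0.125,-0.16,0.016,-0.11],[-0.038,0.041,0.15,-0.19,0.02,-0.135],[-0.044,0.047,0.175,-0.22,0.023,-0.155],[-0.048,0.051,0.19,-0.24,0.025,-0.17],[-0.0524,0.0548,0.2038,-0.258,0.0264,-0.1815],[-0.0524,0.0548,0.2038,-0.258,0.0264,-0.1815]]' -1 30
python3 - <<'E'
from h import *
print(dq()); z=tdir(75); T=tabpt(.094)+.014*z; print(goal(T,z,KY))
c=Cam("wrist","w2")
for q in [(.222,.055),(.188,.055)]:
    print([c.proj(tabpt(.094,*q)+y*KY) for y in(-.013,.013)])
E
```

```text
time_s: 2.75
ee_pos: [0.5531, -0.0026, 0.1553]
orientation: [0.081, 0.635, 0.762, 0.099]
ft_force: [-0.2, -0.5, 0.6]
finger_gap: 0.999
(array([-0.224,  0.311,  0.223,  2.108, -0.239,  0.488,  1.929]), 2.75, array([ 0.5531, -0.0026,  0.1553]), array([-0.2, -0.5,  0.6]), 0.999)
[-0.0088  0.0033  0.0826 -0.0057 -0.0048  0.0055]
[array([293.1865, 223.567 ]), array([335.1886, 223.7482])]
[array([296.0428, 260.9112]), array([334.1956, 261.0491])]
```

View pics/w2.png

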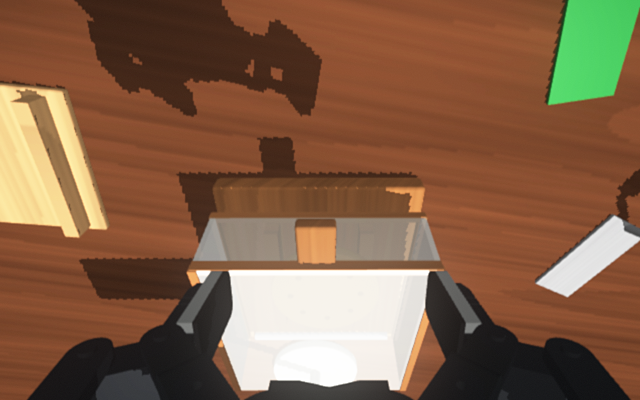

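View: tab at x 297–336, y 220–263, against a prediction of 293–335, 224–261, so the model is good. Descend and grip.

```bash
python3 -m inch '[[-0.002,0.001,0.01,0,0,0],[-0.004,0.002,0.025,-0.002,-0.002,0.002],[-0.006,0.003,0.04,-0.005,-0.004,0.005],[-0.0075,0.003,0.055,-0.005,-0.005,0.005],[-0.0075,0.003,0.07,-0.005,-0.005,0.005],[-0.0075,0.003,0.08,-0.005,-0.005,0.005],[-0.0075,0.003,0.083,-0.005,-0.005,0.005],[-0.0075,0.003,0.083,-0.005,-0.005,0.005],[-0.0075,0.003,0.083,-0.005,-0.005,0.005],[-0.0075,0.003,0.083,-0.005,-0.005,0.005]]' -1 30
python3 -m inch '[[0,0,0,0,0,0],[0,0,0,0,0,0],[0,0,0,0,0,0],[0,0,0,0,0,0],[0,0,0,0,0,0],[0,0,0,0,0,0],[0,0,0,0,0,0],[0,0,0,0,0,0],[0,0,0,0,0,0],[0,0,0,0,0,0]]' 1 30
python3 - <<'E'
from h import *
R,p,o=pose();print(dq()); g=p-.011*R[:,2]
# arc increments in tool axes: keep the grip's place in the cover frame
v=g-HG; a,b=-v@KX,v[2]; th0=.094
out=a*np.cos(th0)+b*np.sin(th0); up=b*np.cos(th0)-a*np.sin(th0); print("out,up",out,up, "tooldown",np.degrees(np.arcsin(-R[2,2])))
off=g-tabpt(th0,out,up)
n=20
for i in range(1,n+1):
    f=i/n; th=th0+(1.06-th0)*f; dn=75-18*f
    z=tdir(dn); x=KY; G=np.c_[x,np.cross(z,x),z]
    T=tabpt(th,out,up)+off+.011*z
    print(i,round(th,3),np.r_[R.T@(T-p),Ro.from_matrix(R.T@G).as_rotvec()].round(3), T.round(3))
E
```

```text
time_s: 4.05
ee_pos: [0.5795, -0.005, 0.0776]
orientation: [0.085, 0.637, 0.76, 0.101]
ft_force: [0.8, 0.2, -0.3]
finger_gap: 0.999
time_s: 5.3
ee_pos: [0.5793, -0.0061, 0.0771]
orientation: [0.085, 0.637, 0.76, 0.1]
ft_force: [-0.8, -5.2, 1.6]
finger_gap: 0.301
(array([-0.147,  0.483,  0.145,  2.088, -0.327,  0.329,  2.015]), 5.3, array([ 0.5793, -0.0061,  0.0771]), array([-0.8, -5.2,  1.6]), 0.301)
out,up 0.21098105102128992 0.04809130934812913 tooldown 74.86564205848133
1 0.142 [-0.     0.006 -0.009 -0.013  0.001  0.001] [ 0.583 -0.005  0.087]
2 0.191 [-0.     0.013 -0.017 -0.029  0.001  0.001] [ 0.587 -0.005  0.097]
3 0.239 [-0.     0.02  -0.025 -0.045  0.001  0.001] [ 0.592 -0.004  0.106]
4 0.287 [-0.     0.027 -0.033 -0.06   0.001  0.001] [ 0.596 -0.003  0.115]
5 0.336 [-0.     0.035 -0.04  -0.076  0.001  0.001] [ 0.602 -0.002  0.125]
6 0.384 [-0.     0.043 -0.047 -0.092  0.001  0.001] [ 0.608 -0.001  0.133]
7 0.432 [-0.     0.051 -0.053 -0.108  0.001  0.001] [0.614 0.    0.142]
8 0.48 [-0.     0.06  -0.059 -0.123  0.001  0.001] [0.621 0.001 0.15 ]
9 0.529 [-0.     0.068 -0.065 -0.139  0.001  0.001] [0.628 0.002 0.158]
10 0.577 [-0.     0.078 -0.07  -0.155  0.001  0.001] [0.635 0.004 0.165]
11 0.625 [-0.     0.087 -0.075 -0.17   0.001  0.001] [0.643 0.005 0.173]
12 0.674 [-0.     0.097 -0.08  -0.186  0.001  0.001] [0.651 0.007 0.179]
13 0.722 [-0.     0.107 -0.084 -0.202  0.001  0.001] [0.659 0.008 0.186]
14 0.77 [-0.     0.117 -0.087 -0.218  0.001  0.001] [0.668 0.01  0.192]
15 0.819 [-0.     0.127 -0.09  -0.233  0.001  0.001] [0.677 0.011 0.197]
16 0.867 [-0.     0.137 -0.093 -0.249  0.001  0.001] [0.686 0.013 0.202]
17 0.915 [-0.     0.148 -0.095 -0.265  0.001  0.001] [0.695 0.014 0.207]
18 0.963 [-0.     0.158 -0.096 -0.28   0.001  0.001] [0.705 0.016 0.211]
19 1.012 [-0.     0.169 -0.097 -0.296  0.001  0.001] [0.715 0.018 0.215]
20 1.06 [-0.     0.179 -0.098 -0.312  0.001  0.001] [0.725 0.02  0.218]
```

```bash
python3 -m inch '[[0,0.006,-0.009,-0.013,0,0],[0,0.013,-0.017,-0.029,0,0],[0,0.02,-0.025,-0.045,0,0],[0,0.027,-0.033,-0.06,0,0],[0,0.035,-0.04,-0.076,0,0],[0,0.043,-0.047,-0.092,0,0],[0,0.051,-0.053,-0.108,0,0],[0,0.06,-0.059,-0.123,0,0],[0,0.068,-0.065,-0.139,0,0],[0,0.078,-0.07,-0.155,0,0]]'
python3 - <<'E'
from h import *
R,p,o=pose();print(dq()); g=p-.011*R[:,2]
v=g-HG; a,b=-v@KX,v[2]; out,up=.211,.048
th0=np.arctan2(b,a)-np.arctan2(up,out); print("th",th0,"rad",np.hypot(a,b),np.hypot(out,up),"down",np.degrees(np.arcsin(-R[2,2])))
off=g-tabpt(th0,out,up)
for i in range(1,11):
    f=min(i/9,1); th=th0+(1.06-th0)*f; dn=66-9*f
    z=tdir(dn); x=KY; G=np.c_[x,np.cross(z,x),z]
    T=tabpt(th,out,up)+off+.011*z
    print(i,round(th,3),np.r_[R.T@(T-p),Ro.from_matrix(R.T@G).as_rotvec()].round(3), T.round(3))
E
```

```text
time_s: 6.55
ee_pos: [0.6329, 0.0038, 0.1626]
orientation: [0.132, 0.629, 0.75, 0.157]
ft_force: [-3.2, -6.2, -3.1]
finger_gap: 0.297
(array([-0.152,  0.376,  0.145,  2.029, -0.333,  0.348,  2.009]), 6.55, array([0.6329, 0.0038, 0.1626]), array([-3.2, -6.2, -3.1]), 0.297)
th 0.5620758532867647 rad 0.21589247584230586 0.216390850083824 down 66.35700810489145
1 0.617 [-0.     0.012 -0.004 -0.024  0.     0.001] [0.642 0.005 0.171]
2 0.673 [-0.     0.023 -0.007 -0.041  0.     0.001] [0.651 0.007 0.179]
3 0.728 [-0.     0.035 -0.01  -0.059  0.     0.001] [0.66  0.009 0.186]
4 0.783 [-0.     0.047 -0.012 -0.076  0.     0.001] [0.67  0.01  0.193]
5 0.839 [-0.     0.059 -0.014 -0.093  0.     0.001] [0.681 0.012 0.199]
6 0.894 [-0.     0.071 -0.015 -0.111  0.     0.001] [0.691 0.014 0.205]
7 0.949 [-0.     0.083 -0.015 -0.128  0.     0.001] [0.702 0.016 0.21 ]
8 1.005 [-0.     0.096 -0.014 -0.146  0.     0.001] [0.713 0.018 0.214]
9 1.06 [-0.     0.108 -0.013 -0.163  0.     0.001] [0.725 0.02  0.218]
10 1.06 [-0.     0.108 -0.013 -0.163  0.     0.001] [0.725 0.02  0.218]
```

```bash
python3 -m inch '[[0,0.011,-0.004,-0.02,0,0],[0,0.022,-0.007,-0.038,0,0],[0,0.034,-0.01,-0.056,0,0],[0,0.046,-0.012,-0.073,0,0],[0,0.058,-0.014,-0.09,0,0],[0,0.07,-0.015,-0.108,0,0],[0,0.082,-0.015,-0.125,0,0],[0,0.094,-0.014,-0.142,0,0],[0,0.105,-0.013,-0.16,0,0],[0,0.105,-0.013,-0.16,0,0]]'
python3 - <<'E'
from h import *
R,p,o=pose();print(dq()); g=p-.011*R[:,2]
v=g-HG; a,b=-v@KX,v[2]; out,up=.211,.048
print("th",np.arctan2(b,a)-np.arctan2(up,out),"rad",np.hypot(a,b),"down",np.degrees(np.arcsin(-R[2,2])))
print("world -KX 0.1 +Z.0 in tool:",R.T@(-.12*KX), R.T@(.1*Z))
E
```

```text
time_s: 7.8
ee_pos: [0.7236, 0.0203, 0.2174]
orientation: [0.182, 0.616, 0.735, 0.217]
ft_force: [3.8, -3.9, -8.8]
finger_gap: 0.297
(array([-0.123,  0.401,  0.098,  1.893, -0.382,  0.297,  2.036]), 7.8, array([0.7236, 0.0203, 0.2174]), array([ 3.8, -3.9, -8.8]), 0.297)
th 1.0556144756250823 rad 0.21573359622826518 down 57.03998893228026
world -KX 0.1 +Z.0 in tool: [ 0.0001 -0.1007 -0.0653] [-0.      0.0544 -0.0839]
```

```bash
python3 -m inch '[[0,0,0,0,0,0],[0,0,0,0,0,0],[0,0,0,0,0,0],[0,0,0,0,0,0],[0,0,0,0,0,0],[0,0,0,0,0,0],[0,-0.015,-0.01,0,0,0],[0,-0.045,-0.03,0,0,0],[0,-0.075,-0.05,0,0,0],[0,-0.1,-0.065,0,0,0]]' -1
python3 - <<'E'
from h import *
print(dq())
# server grip
sy=np.radians(-16.05); SX=np.array([np.cos(sy),np.sin(sy),0]);SY=np.array([-np.sin(sy),np.cos(sy),0])
B=np.array([.6281,.2844,0])
G=B-.095*SX+.075*Z; z=np.array([0,0,-1.]); print("grip",G)
for h in (.12,0): print(goal(G+.011*z+[0,0,h],z,SY))
c=Cam("wrist","w3"); s=Cam("side","d3")
print("cover top corners side", [s.proj(tabpt(1.055,.185,.06)+y*KY) for y in(-.085,.085)],[s.proj(tabpt(1.055,.0,.06)+y*KY) for y in(-.085,.085)])
a=s.img[150:300,200:400]; cv2.imwrite("pics/v3.png",np.hstack([cv2.resize(c.img,(400,250)),cv2.resize(a,(400,300),interpolation=cv2.INTER_CUBIC)[:250]])[:,:,::-1])
E
```

```text
time_s: 9.05
ee_pos: [0.6059, -0.0003, 0.2193]
orientation: [0.184, 0.615, 0.735, 0.219]
ft_force: [0.8, -0.2, 0.2]
finger_gap: 1.0
(array([-0.015,  0.218,  0.006,  2.155, -0.44 ,  0.216,  2.141]), 9.05, array([ 0.6059, -0.0003,  0.2193]), array([ 0.8, -0.2,  0.2]), 1.0)
grip [0.5368 0.3107 0.075 ]
[ 0.3183 -0.0306  0.0218  0.5691 -0.131   0.4433]
[ 0.3184 -0.0962  0.1222  0.5691 -0.131   0.4433]
cover top corners side [array([282.0674, 170.4851]), array([257.3379, 187.7033])] [array([266.7399, 196.5833]), array([242.6199, 214.3089])]
```

View pics/v3.png

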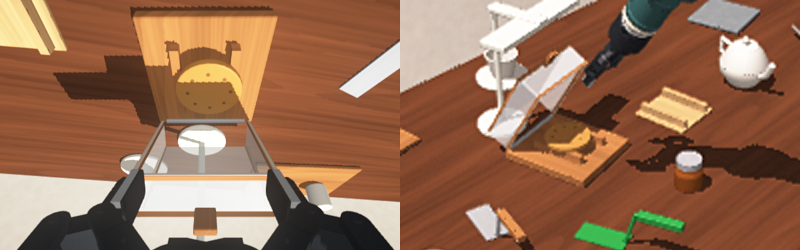

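Cover stands open at about 60°, biscuit visible on the rails at full-res wrist pixel ≈(333,141). Now measure the biscuit and move to the server.

```bash
python3 -m inch '[[0.03,-0.003,0.002,0.05,-0.01,0.04],[0.065,-0.006,0.004,0.11,-0.025,0.085],[0.1,-0.01,0.006,0.17,-0.04,0.13],[0.14,-0.014,0.009,0.24,-0.055,0.185],[0.18,-0.018,0.012,0.31,-0.07,0.24],[0.22,-0.022,0.015,0.38,-0.09,0.3],[0.255,-0.025,0.018,0.45,-0.105,0.35],[0.285,-0.028,0.02,0.51,-0.12,0.4],[0.31,-0.03,0.021,0.555,-0.13,0.435],[0.318,-0.031,0.022,0.569,-0.131,0.443]]' -1
python3 - <<'E'
from h import *
print(dq())
sy=np.radians(-16.05); SX=np.array([np.cos(sy),np.sin(sy),0]);SY=np.array([-np.sin(sy),np.cos(sy),0])
B=np.array([.6281,.2844,0]); G=B-.095*SX+.075*Z; z=np.array([0,0,-1.])
print(goal(G+.011*z,z,SY))
def m(im,box,lo,hi):
    h=cv2.cvtColor(np.ascontiguousarray(im),cv2.COLOR_RGB2HSV); k=cv2.inRange(h,lo,hi); q=np.zeros_like(k); x0,y0,x1,y1=box; q[y0:y1,x0:x1]=k[y0:y1,x0:x1]
    cs,_=cv2.findContours(q,cv2.RETR_EXTERNAL,cv2.CHAIN_APPROX_NONE); return max(cs,key=cv2.contourArea)[:,0]
w3=load("w3")
hs=cv2.cvtColor(np.ascontiguousarray(w3.img),cv2.COLOR_RGB2HSV); print(hs[115,333],hs[165,333],hs[60,240],hs[100,270],hs[150,270])
cv2.imwrite("pics/v4.png",np.vstack([cv2.resize(w3.img[80:215,220:440],(640,393),interpolation=cv2.INTER_CUBIC)])[:,:,::-1])
c=Cam("wrist","w4")
for n,P in [("grip",G),("blade tip",B+.05*SX),("handle back",B-.16*SX+.083*Z),("handle front",B-.07*SX+.083*Z)]: print(n,c.proj(P))
b=m(c.img,(0,0,640,400),(0,100,150),(25,255,255))
E
```

```text
time_s: 10.4
ee_pos: [0.538, 0.3128, 0.1831]
orientation: [-0.0, 0.798, 0.603, 0.0]
ft_force: [0.1, -0.6, -0.3]
finger_gap: 1.0
(array([-0.867,  0.495,  0.384,  1.744, -0.222,  0.945,  0.9  ]), 10.4, array([0.538 , 0.3128, 0.1831]), array([ 0.1, -0.6, -0.3]), 1.0)
[-0.0024 -0.0006  0.1191  0.0002 -0.0002  0.003 ]
[ 21 144 252] [ 15 161 149] [ 17 145 247] [ 13 165 148] [ 13 159 136]
grip [324.9094 204.2963]
blade tip [325.5458 307.8998]
handle back [324.8376 116.2145]
handle front [324.7821 239.0116]
```

Run:
```python
import cv2,numpy as np
a=cv2.imread("pics/v4.png"); b=cv2.imread("pics/w4.png"); D=np.zeros((600,640,3),np.uint8); D[:393]=a; D[393:593,:320]=cv2.resize(b,(320,200)); cv2.imwrite("pics/v4b.png",D)
```

```text
(no output)
```

View pics/v4b.png

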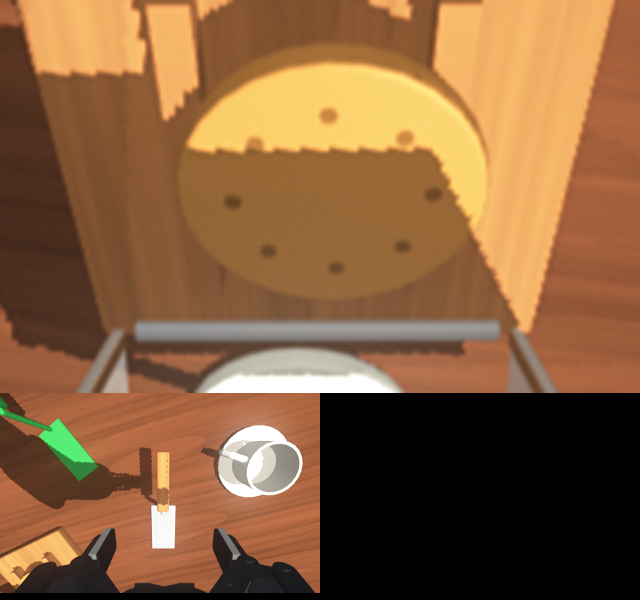

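Predicted and seen server handle agree to ~2 px. Biscuit top ellipse spans crop x 180–488, y 63–298; I'll use its holes.

```bash
python3 - <<'E'
from h import *
c=load("w3"); f=lambda p:c.on((p[0]/2.909+220-.33,p[1]/2.909+80-.33),.05)
H=np.array([f(p) for p in [(233,202),(432,195),(328,116),(336,268),(254,145),(405,138),(268,251),(402,246)]]); 
E=np.array([f(p) for p in [(180,178),(488,172),(330,63),(332,298)]])
(x,y),r=cv2.minEnclosingCircle((H[:,:2]*1000).astype(np.float32)); print("holes",H.mean(0),x,y,r)
(x,y),r=cv2.minEnclosingCircle((E[:,:2]*1000).astype(np.float32)); print("edge",E,x,y,r)
b=H.mean(0)-KC; print("biscuit in keeper",b@KX,b@KY)
E
python3 -m inch '[[-0.001,0,0.02,0,0,0],[-0.002,-0.001,0.045,0,0,0.002],[-0.002,-0.001,0.07,0,0,0.003],[-0.002,-0.001,0.095,0,0,0.003],[-0.002,-0.001,0.112,0,0,0.003],[-0.002,-0.001,0.119,0,0,0.003],[-0.002,-0.001,0.119,0,0,0.003],[-0.002,-0.001,0.119,0,0,0.003],[-0.002,-0.001,0.119,0,0,0.003],[-0.002,-0.001,0.119,0,0,0.003]]' -1
python3 -m inch '[[0,0,0,0,0,0],[0,0,0,0,0,0],[0,0,0,0,0,0],[0,0,0,0,0,0],[0,0,0,0,0,0],[0,0,0,0,0,0],[0,0,0,0,0,0],[0,0,0,0,0,0],[0,0,0,0,0,0],[0,0,0,0,0,0]]' 1 110
python3 - <<'E'
from h import *
print(dq()); print(pose()[0])
E
```

```text
holes [0.6768 0.0174 0.05  ] 676.685546875 17.463926315307617 32.16242218017578
edge [[ 0.677  -0.0311  0.05  ]
 [ 0.6576  0.0631  0.05  ]
 [ 0.6276  0.0074  0.05  ]
 [ 0.7234  0.0262  0.05  ]] 675.3292846679688 17.580913543701172 48.80470275878906
biscuit in keeper -0.007552667321774536 0.006617710454994945
time_s: 11.7
ee_pos: [0.5366, 0.3092, 0.0651]
orientation: [-0.0, 0.8, 0.6, 0.001]
ft_force: [-0.2, -0.5, 0.5]
finger_gap: 0.995
time_s: 12.95
ee_pos: [0.5364, 0.309, 0.0647]
orientation: [-0.0, 0.8, 0.6, 0.0]
ft_force: [-1.2, 0.9, 1.5]
finger_gap: 0.185
(array([-0.82 ,  0.649,  0.328,  1.81 , -0.296,  0.731,  0.957]), 12.95, array([0.5364, 0.309 , 0.0647]), array([-1.2,  0.9,  1.5]), 0.185)
[[ 0.279   0.9603  0.0002]
 [ 0.9603 -0.279   0.0002]
 [ 0.0003  0.0001 -1.    ]]
```

Run:
```python
from h import *
c=load("w3"); f=lambda p,z:c.on((p[0]/2.909+220-.33,p[1]/2.909+80-.33),z)
def k(P): P=P-KC; return np.array([P@KX,P@KY])
for L,R in [((20,0),(612,0)),((105,330),(525,330)),((62,165),(568,165))]:
    a,b=k(f(L,.02)),k(f(R,.02)); print("board",a,b,(a+b)/2)
for p in [(148,5),(198,5),(437,5),(485,5),(160,110),(198,85)]: print("rail",p,k(f(p,.038)))
print("biscuit edges",[k(f(p,.05)) for p in [(180,178),(488,172)]])
for x in (-.065,.055):
  for y in (-.047,-.035,.035,.047):
    q=c.proj(KC+x*KX+y*KY+.038*Z); print(x,y,((q-[220,80]+.33)*2.909).round(0))
```

```text
board [-0.0586 -0.0869] [-0.0591  0.0894] [-0.0588  0.0013]
board [ 0.0931 -0.0867] [0.0924 0.0889] [0.0928 0.0011]
board [ 0.0045 -0.087 ] [0.0039 0.089 ] [0.0042 0.001 ]
rail (148, 5) [-0.0681 -0.0456]
rail (198, 5) [-0.0682 -0.0316]
rail (437, 5) [-0.0684  0.0351]
rail (485, 5) [-0.0684  0.0484]
rail (160, 110) [-0.0325 -0.0466]
rail (198, 85) [-0.0417 -0.034 ]
biscuit edges [array([-0.0158, -0.0412]), array([-0.0185,  0.0549])]
-0.065 -0.047 [144.  15.]
-0.065 -0.035 [187.  15.]
-0.065 0.035 [436.  16.]
-0.065 0.047 [478.  16.]
0.055 -0.047 [187. 301.]
0.055 -0.035 [219. 301.]
0.055 0.035 [405. 302.]
0.055 0.047 [437. 302.]
```

```bash
cat >> h.py <<'E'
def blade(C,yaw,zu,th=0):
    """goal rows for blade centre C (xy), yaw rad, underside height zu"""
    d=np.array([np.cos(yaw),np.sin(yaw),0]); x=np.array([-np.sin(yaw),np.cos(yaw),0]); T=np.array([C[0],C[1],0])-.095*d+(zu+.0647)*Z
    return T.round(4), goal(T,[0,0,-1],x)
def kp(x,y): return KC+x*KX+y*KY
E
python3 -m inch '[[0,0,-0.005,0,0,0],[0,0,-0.015,0,0,0],[0,0,-0.03,0,0,0],[0,0,-0.045,0,0,0],[0,0,-0.06,0,0,0],[0,0,-0.075,0,0,0],[0,0,-0.09,0,0,0],[0,0,-0.105,0,0,0],[0,0,-0.12,0,0,0],[0,0,-0.12,0,0,0]]'
python3 - <<'E'
from h import *
print(dq(),pose()[0][:,2]); print(blade(kp(-.16,.0035),ky,.12)); print(blade(kp(-.16,.0035),ky,.028))
E
```

```text
time_s: 14.2
ee_pos: [0.5371, 0.3094, 0.1862]
orientation: [-0.0, 0.8, 0.6, 0.001]
ft_force: [0.4, 0.3, -2.2]
finger_gap: 0.188
(array([-0.868,  0.486,  0.389,  1.751, -0.221,  0.945,  0.899]), 14.2, array([0.5371, 0.3094, 0.1862]), array([ 0.4,  0.3, -2.2]), 0.188) [ 0.0023  0.0018 -1.    ]
(array([ 0.4337, -0.0286,  0.1847]), array([-0.3535, -0.005 ,  0.0006,  0.0022, -0.0019, -0.4573]))
(array([ 0.4337, -0.0286,  0.0927]), array([-0.3537, -0.0052,  0.0926,  0.0022, -0.0019, -0.4573]))
```

```bash
python3 -m inch '[[-0.02,0,0,0,0,-0.025],[-0.055,-0.001,0,0,0,-0.07],[-0.1,-0.001,0,0,0,-0.13],[-0.145,-0.002,0,0,0,-0.19],[-0.19,-0.003,0,0,0,-0.25],[-0.235,-0.003,0,0,0,-0.31],[-0.28,-0.004,0,0.001,0,-0.365],[-0.32,-0.005,0,0.001,0,-0.41],[-0.345,-0.005,0,0.002,-0.001,-0.445],[-0.3535,-0.005,0,0.002,-0.001,-0.457]]'
python3 - <<'E'
from h import *
print(dq()); print(blade(kp(-.16,.0035),ky,.028))
c=Cam("wrist","w5")
for x,y in [(.05,-.024),(.05,.024),(-.05,-.024),(-.05,.024)]:
    R,p,_=pose(); print("blade corner",(x,y),c.proj(p+R@np.array([y,x+.095,.0647])))
print("biscuit",c.proj([.6768,.0174,.05]),"rail fronts",[c.proj(kp(-.065,y)+.038*Z) for y in(-.047,-.035,.035,.047)])
E
```

```text
time_s: 15.45
ee_pos: [0.4322, -0.0304, 0.1844]
orientation: [-0.001, 0.644, 0.765, -0.001]
ft_force: [-0.4, 0.0, -1.8]
finger_gap: 0.188
(array([-0.412,  0.178,  0.45 ,  2.184, -0.106,  0.803,  1.848]), 15.45, array([ 0.4322, -0.0304,  0.1844]), array([-0.4,  0. , -1.8]), 0.188)
(array([ 0.4337, -0.0286,  0.0927]), array([ 0.0015,  0.002 ,  0.0917, -0.0027,  0.0004, -0.0025]))
blade corner (0.05, -0.024) [296.93   401.6848]
blade corner (0.05, 0.024) [359.3039 401.7143]
blade corner (-0.05, -0.024) [292.6216 288.5667]
blade corner (-0.05, 0.024) [363.6205 288.5982]
biscuit [333.2015 420.6127] rail fronts [array([281.6901, 368.7024]), array([293.2194, 368.6944]), array([360.4932, 368.6473]), array([372.0292, 368.6392])]
```

View pics/w5.png

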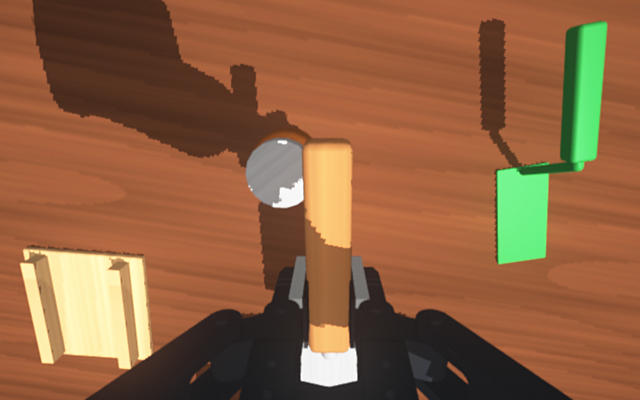

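Handle is square in the jaws (x 303–352) and the jar top (246–310, 135–208) lies well below it. Descend and insert.

```bash
python3 -m inch '[[0,0.001,0.008,0,0,0],[0.001,0.002,0.02,-0.001,0,0],[0.001,0.002,0.034,-0.002,0,-0.001],[0.001,0.002,0.048,-0.002,0,-0.002],[0.001,0.002,0.062,-0.002,0,-0.002],[0.001,0.002,0.074,-0.002,0,-0.002],[0.001,0.002,0.084,-0.002,0,-0.002],[0.001,0.002,0.09,-0.002,0,-0.002],[0.001,0.002,0.092,-0.002,0,-0.002],[0.001,0.002,0.092,-0.002,0,-0.002]]'
python3 - <<'E'
from h import *
print(dq()); print(blade(kp(-.0135,.0035),ky,.028))
R,p,_=pose()
d=Cam("side","d6"); s=Cam("scene","s6")
def pp(y,x,z): return p+R@np.array([y,x+.095,.0647-z])
for c,n in((d,"side"),(s,"scene")):
    print(n,[c.proj(pp(y,x,.003)) for x,y in [(.05,-.024),(.05,.024),(-.05,-.024),(-.05,.024)]], "handle",[c.proj(pp(0,x,.083)) for x in(-.07,-.16)])
u,v=d.proj(pp(0,.03,0)).astype(int);A=d.img[v-50:v+50,u-65:u+65]
u2,v2=s.proj(pp(0,.03,0)).astype(int);B=s.img[v2-50:v2+50,u2-65:u2+65]
print((u-65,v-50),(u2-65,v2-50))
cv2.imwrite("pics/v6.png",np.hstack([cv2.resize(q,(400,308),interpolation=cv2.INTER_CUBIC) for q in(A,B)])[:,:,::-1])
E
```

```text
time_s: 16.75
ee_pos: [0.4347, -0.0279, 0.0927]
orientation: [0.0, 0.642, 0.767, -0.0]
ft_force: [0.6, -0.8, -1.8]
finger_gap: 0.189
(array([-0.344,  0.362,  0.387,  2.24 , -0.246,  0.578,  1.974]), 16.75, array([ 0.4347, -0.0279,  0.0927]), array([ 0.6, -0.8, -1.8]), 0.189)
(array([ 0.5779, -0.0032,  0.0927]), array([-0.0008,  0.1453,  0.    ,  0.0003,  0.0004,  0.0016]))
side [array([306.4439, 224.4742]), array([300.1303, 230.1397]), array([326.891 , 231.9787]), array([320.8005, 237.9098])] handle [array([328.4767, 220.2345]), array([348.4343, 227.2938])]
scene [array([304.7787, 229.0316]), array([313.4088, 236.8472]), array([326.3382, 216.1625]), array([335.0842, 223.4928])] handle [array([335.4886, 201.1507]), array([354.2256, 190.2403])]
(np.int64(242), np.int64(179)) (np.int64(248), np.int64(180))
```

View pics/v6.png

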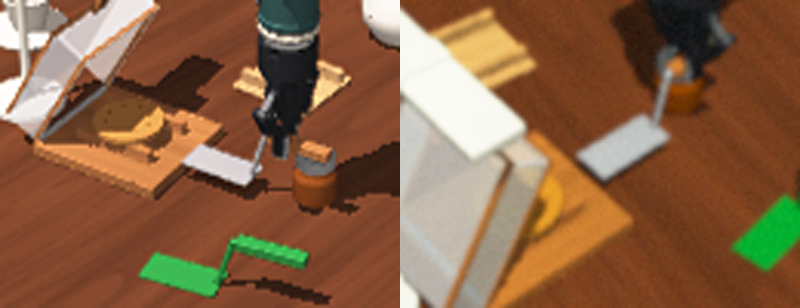

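Run:
```python
from h import *
for n,o in(("d6",(242,179)),("s6",(248,180))):
    c=load(n); f=lambda P:((c.proj(P)-o+.33)*3.077).round(0)
    print(n,"board top corners",[f(kp(-.1,y)+.02*Z) for y in(-.09,.09)],"bottom",[f(kp(-.1,y)) for y in(-.09,.09)],"back+y",f(kp(.1,.09)+.02*Z),"rail front",[f(kp(-.065,y)+.038*Z) for y in (-.041,.041)],"biscuit top",f(np.array([.6768,.0174,.05])))
```

```text
d6 board top corners [array([221., 121.]), array([148., 186.])] bottom [array([221., 133.]), array([149., 198.])] back+y [ 29. 139.] rail front [array([181., 120.]), array([147., 149.])] biscuit top [127. 116.]
s6 board top corners [array([133., 128.]), array([232., 219.])] bottom [array([134., 140.]), array([231., 230.])] back+y [ 82. 315.] rail front [array([134., 155.]), array([179., 197.])] biscuit top [117. 197.]
```

```bash
python3 -m inch '[[0,0.006,0,0,0,0],[0,0.018,0,0,0,0],[0,0.034,0,0,0,0],[0,0.052,0,0,0,0],[0,0.07,0,0,0,0],[-0.001,0.088,0,0,0,0],[-0.001,0.106,0,0,0,0],[-0.001,0.122,0,0,0,0],[-0.001,0.136,0,0,0,0],[-0.001,0.145,0,0,0,0]]'
python3 - <<'E'
from h import *
print(dq()); print(blade(kp(-.0135,.0035),ky,.028))
d=Cam("side","d7"); s=Cam("scene","s7")
A=d.img[175:275,230:360];B=s.img[175:275,240:370]
cv2.imwrite("pics/v7.png",np.hstack([cv2.resize(q,(400,308),interpolation=cv2.INTER_CUBIC) for q in(A,B)])[:,:,::-1])
E
```

```text
time_s: 18.1
ee_pos: [0.5784, -0.0031, 0.0923]
orientation: [0.0, 0.642, 0.767, -0.0]
ft_force: [-1.1, -0.6, -0.7]
finger_gap: 0.187
(array([-0.336,  0.556,  0.367,  1.905, -0.287,  0.732,  1.944]), 18.1, array([ 0.5784, -0.0031,  0.0923]), array([-1.1, -0.6, -0.7]), 0.187)
(array([ 0.5779, -0.0032,  0.0927]), array([-0.    , -0.0005, -0.0004, -0.0002,  0.0005,  0.0022]))
```

View pics/v7.png

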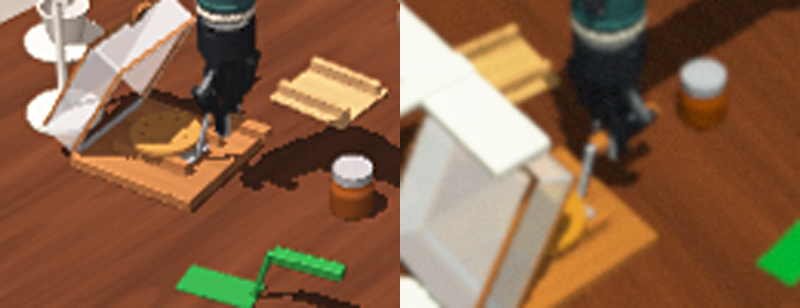

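```bash
python3 -m inch '[[0,0,-0.002,0,0,0],[0,0,-0.005,0,0,0],[0,0,-0.008,0,0,0],[0,0,-0.011,0,0,0],[0,0,-0.015,0,0,0],[0,0,-0.019,0,0,0],[0,0,-0.024,0,0,0],[0,0,-0.028,0,0,0],[0,0,-0.03,0,0,0],[0,0,-0.03,0,0,0]]'
python3 - <<'E'
from h import *
print(dq(),pose()[0][:,2])
d=Cam("side","d8"); s=Cam("scene","s8")
h=lambda im:cv2.inRange(cv2.cvtColor(np.ascontiguousarray(im),cv2.COLOR_RGB2HSV),(18,90,90),(30,255,255))
for n,a in(("d7",load("d7").img),("d8",d.img)):
    k=h(a)[190:240,262:302]; y,x=np.nonzero(k); print(n,len(x),x.mean()+262,y.mean()+190)
RC=np.array([.6128,-.2584]); ry=np.radians(4.7)
E
```

```text
time_s: 19.45
ee_pos: [0.5775, -0.0034, 0.1227]
orientation: [0.0, 0.642, 0.767, -0.0]
ft_force: [0.1, 0.3, -3.5]
finger_gap: 0.189
(array([-0.352,  0.509,  0.387,  1.895, -0.262,  0.787,  1.924]), 19.45, array([ 0.5775, -0.0034,  0.1227]), array([ 0.1,  0.3, -3.5]), 0.189) [ 0.0002 -0.0004 -1.    ]
d7 25 287.36 219.68
d8 11 287.54545454545456 215.9090909090909
```

```bash
python3 -m inch '[[0,-0.004,-0.001,0,0,0],[0,-0.013,-0.003,0,0,0],[0,-0.026,-0.007,0,0,0],[0,-0.043,-0.012,0,0,0],[0,-0.062,-0.018,0,0,0],[0,-0.081,-0.024,0,0,0],[0,-0.098,-0.03,0,0,0],[0,-0.112,-0.035,0,0,0],[0,-0.122,-0.039,0,0,0],[0,-0.126,-0.04,0,0,0]]'
cat >> h.py <<'E'
RC=np.array([.6128,-.2584,0]); ry=np.radians(4.7); RX=np.array([np.cos(ry),np.sin(ry),0]);RY=np.array([-np.sin(ry),np.cos(ry),0])
RB=RC-.0064*RX-.0032*RY
E
python3 - <<'E'
from h import *
print(dq()); print(blade(RB,ry,.1))
E
```

```text
time_s: 20.8
ee_pos: [0.4531, -0.0255, 0.1629]
orientation: [0.0, 0.642, 0.767, 0.0]
ft_force: [-0.2, -0.6, -2.9]
finger_gap: 0.192
(array([-0.402,  0.252,  0.44 ,  2.159, -0.155,  0.759,  1.886]), 20.8, array([ 0.4531, -0.0255,  0.1629]), array([-0.2, -0.6, -2.9]), 0.192)
(array([ 0.512 , -0.2699,  0.1647]), array([-0.2509,  0.0151, -0.0017,  0.0007,  0.0002,  0.0941]))
```

```bash
python3 -m inch '[[-0.002,0,0,0,0,0.001],[-0.007,0,0,0,0,0.003],[-0.015,0.001,0,0,0,0.006],[-0.026,0.002,0,0,0,0.01],[-0.039,0.002,0,0,0,0.015],[-0.054,0.003,-0.001,0,0,0.02],[-0.071,0.004,-0.001,0,0,0.026],[-0.089,0.005,-0.001,0,0,0.033],[-0.107,0.006,-0.001,0,0,0.04],[-0.125,0.007,-0.001,0,0,0.047]]'
python3 -m inch '[[-0.018,0.001,0,0,0,0.007],[-0.036,0.002,0,0,0,0.014],[-0.054,0.003,0,0,0,0.021],[-0.071,0.004,0,0,0,0.028],[-0.086,0.005,-0.001,0,0,0.033],[-0.099,0.006,-0.001,0,0,0.038],[-0.11,0.007,-0.001,0,0,0.041],[-0.118,0.007,-0.001,0,0,0.044],[-0.123,0.008,-0.001,0,0,0.046],[-0.125,0.008,-0.001,0,0,0.047]]'
python3 - <<'E'
from h import *
print(dq()); print(blade(RB,ry,.1)); print(blade(RB,ry,.033))
R,p,_=pose(); s=Cam("scene","s9"); c=Cam("wrist","w9"); d=Cam("side","d9")
bt=RC+.115*Z; print("expected biscuit top centre: wrist",c.proj(bt),"scene",s.proj(bt),"side",d.proj(bt))
print("rack far rail ends wrist",[c.proj(RC+.06*RX+y*RY+.026*Z) for y in(-.047,.047)])
u,v=s.proj(bt).astype(int); u2,v2=d.proj(bt).astype(int);print((u-50,v-50),(u2-50,v2-50))
C1=cv2.resize(s.img[v-50:v+50,u-50:u+50],(400,400),interpolation=cv2.INTER_CUBIC);C2=cv2.resize(d.img[v2-50:v2+50,u2-50:u2+50],(400,400),interpolation=cv2.INTER_CUBIC)
D=np.zeros((600,800,3),np.uint8);D[:400,:400]=C1;D[:400,400:]=C2;D[400:,:320]=cv2.resize(c.img,(320,200)); cv2.imwrite("pics/v9.png",D[:,:,::-1])
def msk(cam,box,lo=(18,90,110),hi=(30,255,255)):
    k=cv2.inRange(cv2.cvtColor(np.ascontiguousarray(cam.img),cv2.COLOR_RGB2HSV),lo,hi); x0,y0,x1,y1=box
    q=np.zeros_like(k);q[y0:y1,x0:x1]=k[y0:y1,x0:x1]; cs,_=cv2.findContours(q,cv2.RETR_EXTERNAL,cv2.CHAIN_APPROX_NONE); b=max(cs,key=cv2.contourArea); return cv2.contourArea(b),cv2.boundingRect(b)
for cam,(a,b) in((s,(u,v)),(d,(u2,v2))): print(msk(cam,(a-30,b-25,a+30,b+25)))
E
```

```text
time_s: 22.05
ee_pos: [0.4825, -0.1486, 0.1636]
orientation: [0.0, 0.66, 0.751, -0.0]
ft_force: [0.5, 1.2, -3.3]
finger_gap: 0.188
time_s: 23.3
ee_pos: [0.5064, -0.2703, 0.1646]
orientation: [0.0, 0.677, 0.736, -0.0]
ft_force: [-0.6, 0.6, -1.8]
finger_gap: 0.188
(array([ 0.036,  0.458,  0.509,  1.884, -0.285,  0.871,  2.339]), 23.3, array([ 0.5064, -0.2703,  0.1646]), array([-0.6,  0.6, -1.8]), 0.188)
(array([ 0.512 , -0.2699,  0.1647]), array([-0.0001,  0.0057, -0.0001, -0.0001,  0.0003,  0.0004]))
(array([ 0.512 , -0.2699,  0.0977]), array([-0.0001,  0.0057,  0.0669, -0.0001,  0.0003,  0.0004]))
expected biscuit top centre: wrist [332.7537 378.5988] scene [267.2007 176.7806] side [336.7945 184.1237]
rack far rail ends wrist [array([284.3201, 354.2812]), array([378.612 , 354.4218])]
(np.int64(217), np.int64(126)) (np.int64(286), np.int64(134))
(306.5, (256, 170, 25, 17))
(49.5, (322, 198, 16, 10))
```

```bash
python3 -m inch '[[0,0.001,0.003,0,0,0],[0,0.002,0.009,0,0,0],[0,0.003,0.017,0,0,0],[0,0.004,0.026,0,0,0],[0,0.005,0.036,0,0,0],[0,0.006,0.046,0,0,0],[0,0.006,0.055,0,0,0],[0,0.006,0.062,0,0,0],[0,0.006,0.066,0,0,0],[0,0.006,0.067,0,0,0]]'
python3 - <<'E'
from h import *
print(dq()); print(blade(RB,ry,.016))
s=Cam("scene","s10"); c=Cam("wrist","w10"); d=Cam("side","d10")
bt=RC+.048*Z
print("scene",s.proj(bt),"side",d.proj(bt),"edges side",[d.proj(bt+.05*q) for q in(RX,-RX,RY,-RY)],"scene",[s.proj(bt+.05*q) for q in(RX,-RX,RY,-RY)])
D=np.zeros((600,800,3),np.uint8)
for i,cam in enumerate((s,d)):
    u,v=cam.proj(bt).astype(int); print((u-40,v-40)); D[:400,400*i:400*i+400]=cv2.resize(cam.img[v-40:v+40,u-40:u+40],(400,400),interpolation=cv2.INTER_CUBIC)
D[400:,:320]=cv2.resize(c.img,(320,200)); cv2.imwrite("pics/v10.png",D[:,:,::-1])
E
```

```text
time_s: 24.7
ee_pos: [0.5122, -0.2698, 0.0975]
orientation: [0.0, 0.677, 0.736, -0.0]
ft_force: [0.2, 0.4, -2.9]
finger_gap: 0.188
(array([ 0.075,  0.562,  0.459,  1.907, -0.352,  0.752,  2.386]), 24.7, array([ 0.5122, -0.2698,  0.0975]), array([ 0.2,  0.4, -2.9]), 0.188)
(array([ 0.512 , -0.2699,  0.0807]), array([-0.0001, -0.0002,  0.0168, -0.0002,  0.0004,  0.0002]))
scene [268.6808 190.3033] side [336.3741 196.9094] edges side [array([327.4545, 193.3839]), array([345.5066, 200.519 ]), array([329.9002, 201.5842]), array([342.6479, 192.3791])] scene [array([257.0757, 195.2611]), array([279.9824, 185.4752]), array([275.247 , 197.6051]), array([262.3604, 183.2748])]
(np.int64(228), np.int64(150))
(np.int64(296), np.int64(156))
```

View pics/v10.png

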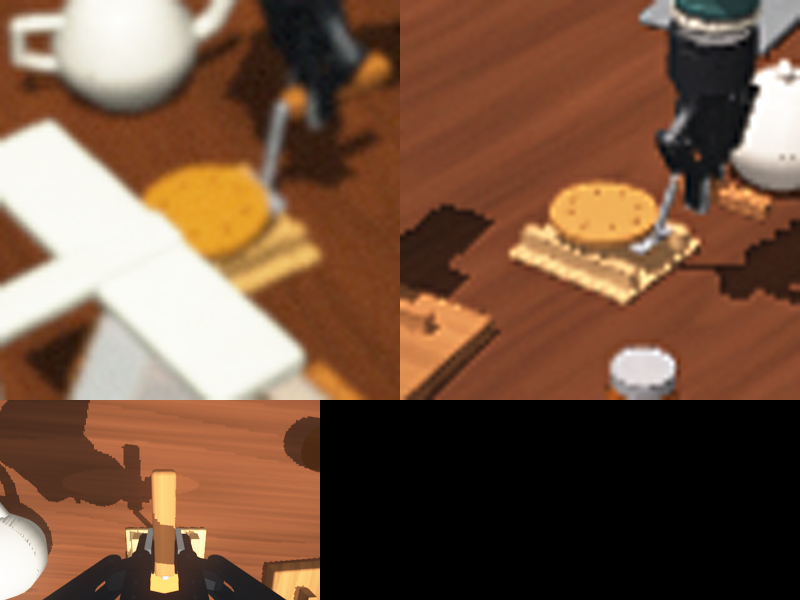

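Biscuit top centre is seen in the side view at (336.8,198) against a prediction of (336.4,196.9). It sits centred over the rack, so lower and withdraw.

```bash
python3 -m inch '[[0,0,0.002,0,0,0],[0,0,0.004,0,0,0],[0,0,0.006,0,0,0],[0,0,0.008,0,0,0],[0,0,0.01,0,0,0],[0,0,0.012,0,0,0],[0,0,0.014,0,0,0],[0,0,0.016,0,0,0],[0,0,0.017,0,0,0],[0,0,0.017,0,0,0]]'
python3 -m inch '[[0,-0.003,0,0,0,0],[0,-0.01,0,0,0,0],[0,-0.022,0,0,0,0],[0,-0.038,0,0,0,0],[0,-0.056,0,0,0,0],[0,-0.076,0,0,0,0],[0,-0.098,0,0,0,0],[0,-0.118,0,0,0,0],[0,-0.132,0,0,0,0],[0,-0.14,0,0,0,0]]'
python3 - <<'E'
from h import *
R,p,_=pose();print(dq()); print("blade centre rel rack", (p+.095*R[:,1]-RC)@RX,(p+.095*R[:,1]-RC)@RY)
d=Cam("side","d11"); bt=RC+.038*Z; print(d.proj(bt))
# compare biscuit against its look in d10 (8-10 mm above)
for n,cam in (("d10",load("d10")),("d11",d)):
    im=np.ascontiguousarray(cam.img); h=cv2.cvtColor(im,cv2.COLOR_RGB2HSV); print(n,h[198,337],h[190,334],"rack",h[207,328],h[203,350])
    k=cv2.inRange(h,(13,100,140),(20,255,255)); q=np.zeros_like(k);q[185:215,315:360]=k[185:215,315:360]
    cs,_=cv2.findContours(q,cv2.RETR_EXTERNAL,cv2.CHAIN_APPROX_NONE); b=max(cs,key=cv2.contourArea); print(cv2.contourArea(b),cv2.boundingRect(b),cv2.fitEllipse(b))
print("blade 1 cm up force", )
E
```

```text
time_s: 26.1
ee_pos: [0.5122, -0.2697, 0.0806]
orientation: [0.0, 0.677, 0.736, -0.0]
ft_force: [0.1, 0.2, -2.1]
finger_gap: 0.19
time_s: 27.35
ee_pos: [0.3719, -0.2814, 0.0808]
orientation: [0.0, 0.678, 0.735, -0.0]
ft_force: [0.1, -0.1, -1.9]
finger_gap: 0.19
(array([ 0.193,  0.439,  0.46 ,  2.18 , -0.344,  0.591,  2.556]), 27.35, array([ 0.3719, -0.2814,  0.0808]), array([ 0.1, -0.1, -1.9]), 0.19)
blade centre rel rack -0.1469744321630015 -0.003238411591209774
[336.3126 198.7816]
d10 [ 17 162 241] [  9 168 135] rack [ 15 130 196] [ 15 135 210]
395.0 (318, 192, 38, 23) ((335.961669921875, 203.05320739746094), (20.27964973449707, 31.606746673583984), 88.01850128173828)
d11 [ 17 162 241] [ 10 168 137] rack [ 15 129 198] [ 15 129 205]
456.5 (318, 194, 38, 21) ((336.3971252441406, 203.9717254638672), (18.95565414428711, 32.56916046142578), 92.22267150878906)
blade 1 cm up force
```

```bash
python3 -m inch '[[0,0,0.002,0,0,0],[0,0,0.004,0,0,0],[0,0,0.006,0,0,0],[0,0,0.008,0,0,0],[0,0,0.01,0,0,0],[0,0,0.012,0,0,0],[0,0,0.014,0,0,0],[0,0,0.015,0,0,0],[0,0,0.0155,0,0,0],[0,0,0.0155,0,0,0]]'
python3 - <<'E'
from h import *
print(dq())
for n in ("d10","d11"):
    cam=load(n); h=cv2.cvtColor(np.ascontiguousarray(cam.img),cv2.COLOR_RGB2HSV)
    k=cv2.inRange(h,(14,148,150),(22,255,255)); q=np.zeros_like(k);q[185:215,315:360]=k[185:215,315:360]
    cs,_=cv2.findContours(q,cv2.RETR_EXTERNAL,cv2.CHAIN_APPROX_NONE); b=max(cs,key=cv2.contourArea); print(n,cv2.contourArea(b),cv2.boundingRect(b),cv2.minEnclosingCircle(b))
E
```

```text
time_s: 28.65
ee_pos: [0.3727, -0.2813, 0.0652]
orientation: [0.0, 0.677, 0.736, -0.0]
ft_force: [-0.8, 1.0, -2.4]
finger_gap: 0.192
(array([ 0.211,  0.47 ,  0.437,  2.183, -0.37 ,  0.558,  2.577]), 28.65, array([ 0.3727, -0.2813,  0.0652]), array([-0.8,  1. , -2.4]), 0.192)
d10 188.0 (326, 192, 22, 13) ((336.452392578125, 198.5), 10.559552192687988)
d11 200.0 (326, 194, 22, 14) ((336.4285583496094, 200.0), 10.618733406066895)
```

```bash
python3 -m inch '[[0,0,0,0,0,0],[0,0,0,0,0,0],[0,0,0,0,0,0],[0,0,0,0,0,0],[0,0,0,0,0,0],[0,0,0,0,0,0],[0,0,0,0,0,0],[0,0,-0.01,0,0,0],[0,0,-0.03,0,0,0],[0,0,-0.05,0,0,0]]' -1
python3 -m inch '[[0,0,-0.02,0,0,0],[0,0,-0.05,0,0,0],[0,0,-0.08,0,0,0],[0,0,-0.1,0,0,0],[0,0,-0.12,0,0,0],[0,0,-0.14,0,0,0],[0,0,-0.15,0,0,0],[0,0,-0.15,0,0,0],[0,0,-0.15,0,0,0],[0,0,-0.15,0,0,0]]' -1
python3 - <<'E'
from h import *
print(dq()); c=Cam("wrist","w12"); d=Cam("side","d12"); s=Cam("scene","s12")
im=lambda cam:cv2.cvtColor(np.ascontiguousarray(cam.img),cv2.COLOR_RGB2HSV)
def big(k,box):
    x0,y0,x1,y1=box;q=np.zeros_like(k);q[y0:y1,x0:x1]=k[y0:y1,x0:x1];cs,_=cv2.findContours(q,cv2.RETR_EXTERNAL,cv2.CHAIN_APPROX_NONE);return max(cs,key=cv2.contourArea)[:,0]
h=im(c)
B=np.array([.3727,-.2813,0])+.095*RX
print("pred px: blade",c.proj(B),"handle",[c.proj(B-x*RX+.083*Z) for x in(.07,.16)],"biscuit",c.proj(RC+.038*Z))
for n,k,z in(("blade",cv2.inRange(h,(0,0,120),(180,60,255)),.003),("handle",cv2.inRange(h,(5,120,150),(20,255,255)),.083),("biscuit",cv2.inRange(h,(14,140,120),(24,255,255)),.038)):
    u=c.proj({"blade":B,"handle":B-.115*RX+.083*Z,"biscuit":RC+.038*Z}[n]).astype(int); b=big(k,(max(u[0]-90,0),max(u[1]-110,0),u[0]+90,min(u[1]+110,400)))
    P=np.array([c.on(q,z)[:2]*1000 for q in b],np.float32); print(n,cv2.minAreaRect(P),cv2.minEnclosingCircle(P),cv2.boundingRect(b))
for n in("d11","d12"):
    k=cv2.inRange(im(load(n)),(14,148,150),(22,255,255)); b=big(k,(315,185,360,215)); print(n,cv2.boundingRect(b))
# cover: same appearance as after release?
a,b=load("d6").img.astype(int),d.img.astype(int); print("cover diff side",np.abs(a-b)[170:225,240:285].max(2).mean(), "cover v d3",np.abs(load("d3").img.astype(int)-b)[180:225,240:285].max(2).mean())
a=load("s1").img.astype(int);b=s.img.astype(int);D=np.abs(a-b).max(2)
for n,(x,y,r) in dict(teapot=(252,157,14),cupL=(176,266,16),cupR=(403,340,16),jar=(339,205,10),lampbase=(236,280,14)).items(): print(n,D[y-r:y+r,x-r:x+r].mean().round(1))
E
```

```text
time_s: 29.9
ee_pos: [0.3726, -0.2814, 0.1162]
orientation: [0.0, 0.678, 0.735, -0.0]
ft_force: [0.3, 0.1, 0.3]
finger_gap: 1.004
time_s: 31.15
ee_pos: [0.3723, -0.281, 0.2645]
orientation: [-0.001, 0.677, 0.736, -0.0]
ft_force: [0.5, 0.7, -0.1]
finger_gap: 1.001
(array([ 0.035,  0.121,  0.591,  2.038, -0.079,  1.006,  2.318]), 31.15, array([ 0.3723, -0.281 ,  0.2645]), array([ 0.5,  0.7, -0.1]), 1.001)
pred px: blade [328.0526 237.2701] handle [array([327.9691, 206.0953]), array([328.0231, 111.3388])] biscuit [330.3416 351.4526]
blade ((466.7167053222656, -271.82501220703125), (101.01538848876953, 49.33241653442383), 4.763989448547363) ((466.7396240234375, -272.120361328125), 55.72248458862305) (310, 200, 40, 74)
handle ((362.4108581542969, -283.78765869140625), (210.138427734375, 187.78335571289062), 4.7679548263549805) ((369.342041015625, -283.2095642089844), 135.80140686035156) (237, 50, 180, 220)
biscuit ((587.6134643554688, -269.14739990234375), (55.04286575317383, 100.01156616210938), 23.009765625) ((606.4238891601562, -261.26751708984375), 50.172637939453125) (293, 316, 74, 46)
d11 (326, 194, 22, 14)
d12 (326, 194, 22, 14)
cover diff side 3.3692929292929295 cover v d3 3.8158024691358023
teapot 2.6
cupL 2.5
cupR 2.9
jar 3.9
lampbase 3.2
```

```bash
python3 -c "
from station import robot
print(robot.hand_in())"
```

```text
the job is handed in; nothing more can be done
None
```

The job is done and handed in at about 31 s of the 72 s allowed; the hand-in reports no verdict. I raised the cover by its tab and let go. The server took the shortbread off the keeper's rails, laid it on the rack, and went down flat just in front of the rack.

What the last checks showed:
- **Cover:** the arm pose at release put it at 1.055 rad (60.5°). The side view shows no change since then; I did not measure the angle again directly.
- **Shortbread:** it sits about 7 mm from the middle of the rack rails in the last wrist picture. The gripper partly hid it there, so that figure may be biased. The side view matches a centred position to about 1–2 px, and the shortbread did not shift when the blade was pulled out.
- **Server:** the blade measures 101 x 49 mm on the table plane, which fits it lying flat.
- **Gripper:** it is open and 0.26 m up, with wrist force at noise level.
- **Teapot, cups, jar and lamp:** their patches in the scene picture changed no more than noise from the start, so they have not moved visibly. For the lamp I compared only its base disc.

No check failed. The only disagreement was camera offsets of 1–2 px, about 3 to 5 mm, between predicted and seen positions, within the margins I left.

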